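# Open the push-latch parts keeper and store the grey connector

### The arm

A 7-joint arm with a two-finger parallel gripper is mounted at the origin on a cart in front of the work surface, level with it; the furniture and walls round the work are solid. World frame = base frame: x ahead of the robot, y to its left, z up, the work surface at z = 0. Lengths are in m, angles in rad, forces in N, time in s.
With the tool pointing down it reaches from about 0.425 to 0.875 m from the base axis. Payload 4.7 kg.
Tool frame: the origin (TCP) lies at the very end of the fingers, on their centre line; the grasp point (between the pads) lies 19 mm behind it (r.pinch_z is the distance from the TCP to the grasp point, in m); z points along the fingers, y is the line along which they close (so a half turn about z gives the same grasp; the last joint's range is limited). The gripper opens to 87 mm and grips with 3 to 60 N. Pads are 19 mm wide; open, the fingers measure 117 mm over their backs; the gripper's body (75 mm by 190 mm) begins 51 mm behind the grasp point.
Start: joints at [-1.131, 0.321, -0.07, 1.45, 0.023, 1.371, -0.057], TCP at [0.269, 0.592, 0.223] pointing down, gripper open.
Joint ranges: [-2.86, 2.86], [-0.3, 2.09], [-1.38, 1.24], [0.06, 2.45], [-1.56, 4.7], [0.09, 2.05], [-2.69, 2.69]. Speed limits (rad/s): [2.57, 2.57, 3.14, 3.14, 3.14, 3.14, 3.14].

### API

Orientations are given as [roll, pitch, yaw] about the fixed x, y, z axes, in that order (R = Rz(yaw) Ry(pitch) Rx(roll)).
In Python, from plant import r, release, gripper_close, kinematics, grab_frame, order gives the robot as it stands. Calls block until the motion is done:
- r.reach(position, orientation): joint-space move of the TCP to a pose.
- r.movel(position, ori=None, max_speed=0.15, until_force=None): straight line of the TCP; ori=None keeps the orientation; max_speed is the mean speed in m/s. With until_force (N) it stops when the force on the tool has changed by that much, and returns True; else False.
- r.set_joints(angles): joint-space move.
- release() and gripper_close(strength=None): open the fingers fully, or close them until they stop; strength is the grip in N (None keeps the last).
- r.dwell(seconds).
- kinematics.inverse_kinematics(position, orientation): joint angles nearest the present ones, or None.
- r.sense(): the state.
- grab_frame(name): name is "side" or "top"; returns a dict with "image" (420x560x3 uint8, red, green, blue), "depth" (420x560 float32, m along the optical axis (not along the pixel's ray), 0 where there is no reading), "fx", "fy", "cx", "cy" (pixels), "position" and "rotation" of the camera in the world. Camera axes: x right, y down, z forward; pixel columns grow to the right and rows downward; lengths in m; the calibration is good to about 2 mm. A picture is of the moment at which its call begins.
A pose or a line that the arm cannot do raises r.PlanningError and nothing moves.
- order.hand_in(): hands the job in; it is judged then, once.
The state is a dict: "clock": time; "joint_positions": joint angles; "joint_vel": joint speeds; "joint_torque": joint torques, N m; "eef_pos": TCP position; "tool_rot": TCP orientation; "force": force on the tool from outside, world axes, zero at the start; "wrist_torque": the same for the moment, N m; "width": finger opening in m; "grip_force": force on a finger pad.
Only numpy, scipy, OpenCV 4.12 (cv2) and the standard library are available. Lean on these libraries where they do the work, as an engineer would, in place of code of your own. Each camera call takes 0.05 s, during which the arm holds its last target. There are 200 camera calls.

### The job

Press the orange push-button on top of the blue parts keeper so that its drawer springs out, then stand the grey connector upright on the floor of the open drawer. Leave the drawer open, and leave the black connector standing where it is.

Things in the scene. Friction and masses are not known exactly. Their poses are not given: they have to be found in the camera images.
- latch_top (a point): centre of the top of the round orange push-button (38 mm across) on the blue steel parts keeper, a fixed box 150 deep, 160 wide, 85 high. Button top at rest: 100 mm above the bench, 15 above the keeper, 105 behind its front face, midway between its sides. It sinks 8 mm on a spring (4.5 N), freeing the drawer after 5 mm (3 N), and springs back. x: keeper's front to back, z up
- drawer (a joint): how far the keeper's drawer is out, m: 0 shut and latched (light grey front without handle, flush with the keeper's front), 0.105 fully out. Once the latch is pressed a spring drives it out towards the robot's side within about a second and keeps it there; it cannot be pulled out while latched
- drawer_in (a point): point on the drawer's white floor, 12 mm above the bench, moving with the drawer. When fully out it is the centre of the uncovered floor, 97 mm long (x, front panel to keeper) and 132 wide (y). Side walls rise 18 mm above the floor, the front panel 67. x: keeper's front to back (drawer slides out along -x), z up
- connector_grey_center (a point): centre (half-way up) of the light grey round cable connector, 53 mm high, standing upright loose on the bench: knurled body 27 mm across from 3 to 34 mm above its foot, plug end 18 mm across above that; 0.03 kg; z is its upright axis
- connector_black_center (a point): centre (half-way up) of the black connector of the same shape and size, standing on the bench; to be left alone
Things that resemble listed ones, but are neither listed nor needed, are in the scene too. What is shaped like the part that bears connector_black_center but purple is not meant.

How it is judged:
By the outcome, as a careful person would: the job done as asked, in the order asked, and still so for the second after the job is handed in, with the robot touching nothing.
It also fails if it takes over 51 s, if anything falls off the work surface, if the arm or the gripper's body presses on something with over 40 N, if the wrist force passes 120 N, or if a joint passes its speed limit or range.

## Working session

There is one attempt and no reset: what is moved stays moved. The work goes in short steps, each a Python script; the robot and the scene stay as the last script left them, time stands still between calls to the robot, and variables do not carry over. Pictures are saved under pics/ and viewed, at most 10 in all, crops included, and the job is handed in when it is done.

```bash
mkdir -p pics; ls
cat > h.py <<'E'
import numpy as np, cv2
from plant import r, release, gripper_close, kinematics, grab_frame, order
def snap(n,f):
    g=grab_frame(n); cv2.imwrite('pics/'+f,cv2.cvtColor(g['image'],cv2.COLOR_RGB2BGR)); np.save('pics/'+f+'.npy',g,allow_pickle=True); return g
def load(f): return np.load('pics/'+f+'.npy',allow_pickle=True).item()
def onplane(g,u,v,z):
    d=np.array(g['rotation'])@np.array([(u-g['cx'])/g['fx'],(v-g['cy'])/g['fy'],1.]); p=np.array(g['position']); return p+d*(z-p[2])/d[2]
def cloud(g):
    v,u=np.mgrid[0:420,0:560]; D=g['depth']
    P=np.stack([(u-g['cx'])/g['fx']*D,(v-g['cy'])/g['fy']*D,D],-1)
    return P@np.array(g['rotation']).T+np.array(g['position'])
E
python3 - <<'E'
from h import *
for n in('top','side'):
    g=snap(n,n+'1.png'); print(n,g['position'],np.array(g['rotation']).round(3).tolist(),g['fx'])
print(r.sense())
E
```

```text
pics
top [ 0.427549   -0.08208066  0.95424152] [-3.069, 0.02, -1.578] 391.5462910021433
side [ 0.21749843 -0.77531264  0.5167537 ] [-2.071, -0.017, -0.4] 433.8883508827206
{'clock': 0.1, 'joint_positions': array([-1.13089469,  0.321742  , -0.07007855,  1.45155348,  0.02259624,
        1.37078714, -0.05690314]), 'joint_vel': array([-4.44164982e-04, -1.47420008e-03, -5.67871924e-05, -1.73176298e-03,
       -9.13500604e-04, -1.05407759e-03, -4.71041202e-04]), 'joint_torque': array([ 3.39234011e-04, -4.92573774e+01, -4.05430589e-01, -3.13396060e+01,
       -6.41574268e-02,  3.95686948e-02,  5.07098014e-05]), 'eef_pos': array([0.26832634, 0.59149137, 0.22157505]), 'tool_rot': array([-3.13989177e+00,  9.10086188e-05,  2.71580921e+00]), 'force': array([ 0.03309489, -0.23600134, -0.23159832]), 'wrist_torque': array([0.02436345, 0.01040763, 0.00851231]), 'grip_force': 0.0, 'width': 0.08698914510356018}
```

View pics/top1.png

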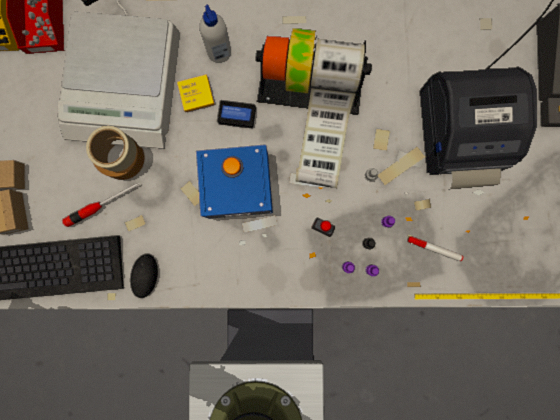

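View pics/side1.png

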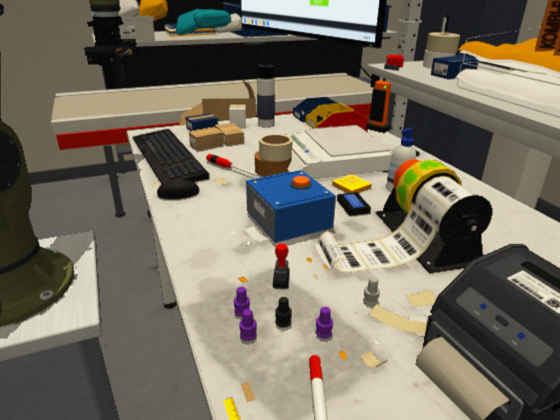

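The top view shows the keeper at about (235,180) with its orange button at (232,166). The small connectors are:
- **Light grey:** (372,174), which matches the target description.
- **Black:** (369,243), to be left alone.
- **Purple:** (388,221), (348,267) and (372,270), lookalikes.
- **Black block with a red knob:** (323,226), not a connector.

Only (372,174) is light grey with a connector shape; I'll confirm it in an enlarged crop.

```bash
cat >> h.py <<'E'
from scipy.spatial.transform import Rotation as Ro
_load,_snap=load,snap
def fix(g):
    if np.ndim(g['rotation'])==1: g['rotation']=Ro.from_euler('xyz',g['rotation']).as_matrix()
    return g
def load(f): return fix(_load(f))
def snap(n,f): return fix(_snap(n,f))
def blob(m,near=None):
    n,l,s,c=cv2.connectedComponentsWithStats(m.astype(np.uint8))
    k=[i for i in range(1,n) if s[i,4]>20]
    i=max(k,key=lambda i:s[i,4]) if near is None else min(k,key=lambda i:np.hypot(*(c[i]-near)))
    return l==i,c[i],s[i]
E
python3 - <<'E'
from h import *
g=load('top1.png'); C=cloud(g); hsv=cv2.cvtColor(g['image'],cv2.COLOR_RGB2HSV); H,S,V=cv2.split(hsv)
m,c,s=blob((H>5)&(H<20)&(S>150)&(V>150),(232,166)); print('button',c,s,onplane(g,*c,.1),np.median(C[m],0))
m,c,s=blob((H>100)&(H<125)&(S>120),(235,180))
t=m&(abs(C[...,2]-.085)<.008); print('blue',s,t.sum(),np.median(C[t],0))
t=cv2.morphologyEx(t.astype(np.uint8),cv2.MORPH_CLOSE,np.ones((25,25)))
cn=max(cv2.findContours(t,0,1)[0],key=cv2.contourArea)
P=np.array([onplane(g,*p[0],.085)[:2] for p in cn]).astype(np.float32); R=cv2.minAreaRect(P); print(R,cv2.boxPoints(R))
# grey connector
z=C[...,2]; reg=np.zeros((420,560),bool); reg[160:190,358:388]=1
m,c,s=blob(reg&(z>.015)&(z<.07),(372,174)); print('grey',c,s,C[m].min(0),C[m].max(0))
tp=m&(z>.045); print('top pts',tp.sum(),C[tp].mean(0))
p=C[tp].mean(0)
G=load('side1.png'); K=cloud(G); k=(np.hypot(K[...,0]-p[0],K[...,1]-p[1])<.03)&(K[...,2]>.006)&(K[...,2]<.07)
v,u=np.where(k); print('side',u.mean(),v.mean(),K[k].min(0),K[k].max(0))
tk=k&(K[...,2]>.05); print(K[tk].mean(0))
d=(np.hypot(C[...,0]-p[0],C[...,1]-p[1])<.14)&(z>.03)&~m
for a in range(-180,180,30):
    w=d&(abs((np.degrees(np.arctan2(C[...,1]-p[1],C[...,0]-p[0]))-a+180)%360-180)<15)
    if w.any(): print(a,np.hypot(*(C[w][:,:2]-p[:2]).T).min().round(3),C[w][:,2].max().round(3))
B=lambda g:cv2.cvtColor(g['image'],cv2.COLOR_RGB2BGR)
cv2.imwrite('pics/crop.png',np.hstack([cv2.resize(B(g)[150:290,320:420],(400,560)),cv2.resize(B(G)[250:350,330:401],(398,560))]))
E
```

```text
button [230.97663551 165.29906542] [223 158  17  16 214] [0.60707821 0.0442755  0.1       ] [0.6073652  0.0441317  0.10061161]
blue [ 197  145   75   72 4225] 4142 [0.56955513 0.03950922 0.08578669]
((0.5762948393821716, 0.041124336421489716), (0.1487213373184204, 0.1583864837884903), 4.316847801208496) [[ 0.4961841   0.11449564]
 [ 0.5081061  -0.04344151]
 [ 0.65640557 -0.03224697]
 [ 0.64448357  0.12569019]]
grey [370.94017094 173.60683761] [365 168  13  12 117] [ 0.58608812 -0.29389187  0.01547034] [ 0.61243237 -0.26681688  0.05405175]
top pts 42 [ 0.5984543  -0.27917234  0.05040175]
side 372.03714285714284 292.36285714285714 [ 0.58507517 -0.30897353  0.00602647] [ 0.61033943 -0.26997169  0.05223904]
[ 0.59793626 -0.283116    0.05099056]
-180 0.114 0.037
-150 0.11 0.054
-90 0.136 0.137
-60 0.136 0.141
90 0.083 0.045
120 0.086 0.04
```

View pics/crop.png

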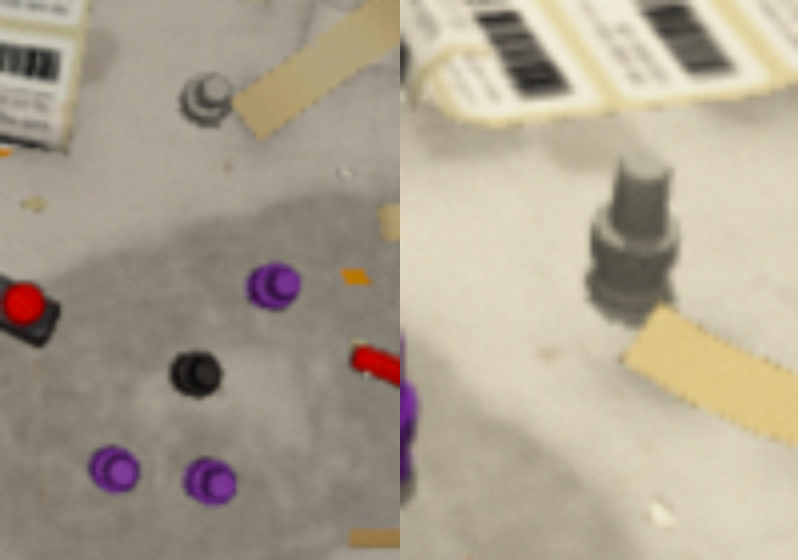

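The crop confirms it: grey connector upright at (0.598,-0.281), 53 mm high. The button measures z=0.100 and the keeper 149x158 mm with yaw 4.3°, all as specified. Next I press the button and then hover beside the grey connector for a look.

```bash
python3 - <<'E'
from h import *
O=[np.pi,0,.0753]
q=kinematics.inverse_kinematics([.607,.044,.22],O); O2=[np.pi,0,.0753+np.pi]; q2=kinematics.inverse_kinematics([.607,.044,.22],O2); print(q,q2,kinematics.inverse_kinematics([.454,.032,.03],O2),kinematics.inverse_kinematics([.454,.032,.03],O))
gripper_close(20)
r.reach([.607,.044,.22],O2); print(r.sense()['clock'])
r.movel([.607,.044,.115],max_speed=.15)
print(r.movel([.607,.044,.0905],max_speed=.03,until_force=9)); s=r.sense(); print(s['eef_pos'],s['force'],s['clock'])
r.movel([.607,.044,.2],max_speed=.2)
release()
r.reach([.598,-.281,.15],O2); print(r.sense()['clock'],r.sense()['eef_pos'])
snap('top','top2.png'); snap('side','side2.png')
E
python3 -c "
import cv2,numpy as np
a=cv2.imread('pics/top2.png')[120:320,150:450];b=cv2.imread('pics/side2.png')[140:360,200:500]
cv2.imwrite('pics/v2.png',np.vstack([cv2.resize(a,(450,300)),cv2.resize(b,(450,300))]))"
```

```text
[-0.58939533  0.25452439  0.56800957  1.58304033 -0.13943481  1.34479583
 -1.50018979] [-0.45951956  0.24088342  0.4091836   1.57845038 -0.09759641  1.342526
  1.60732567] [-0.5533944   0.10544607  0.44498489  2.14106371 -0.05759076  0.90609195
  1.57107446] [-0.66319957  0.10896097  0.56134146  2.14436869 -0.07360593  0.90619728
 -1.55458452]
3.925
True
[0.60710774 0.04404423 0.09251208] [-0.42200885  0.63005423  3.07712586] 5.5167
8.975 [ 0.59915037 -0.27870935  0.15003679]
```

View pics/v2.png

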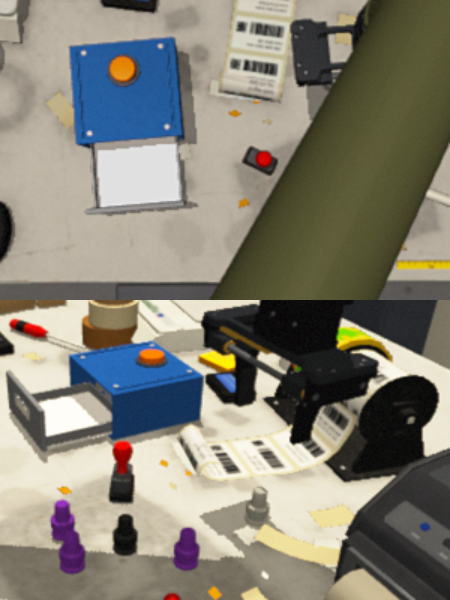

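The drawer is fully out. In the side crop the grey connector is still standing at (257,505), under the open gripper, and the black one is untouched at (124,535). I'll measure the drawer floor and grasp.

Run:
```python
from h import *
g=load('top2.png'); C=cloud(g); H,S,V=cv2.split(cv2.cvtColor(g['image'],cv2.COLOR_RGB2HSV))
m,c,s=blob((S<30)&(V>190)&(C[...,2]<.03),(243,235)); cn=max(cv2.findContours(m.astype(np.uint8),0,1)[0],key=cv2.contourArea)
R=cv2.minAreaRect(np.array([onplane(g,*p[0],.012)[:2] for p in cn],np.float32)); print(c,s,R,np.median(C[m],0))
r.movel([.598,-.281,.018],max_speed=.12); gripper_close(20); s=r.sense(); print(s['width'],s['grip_force'],s['eef_pos'],s['force'],s['clock'])
r.movel([.598,-.281,.17],max_speed=.2); s=r.sense(); print(s['width'],s['grip_force'],s['clock'])
g=snap('side','side3.png')
cv2.imwrite('pics/v3.png',cv2.resize(cv2.cvtColor(g['image'],cv2.COLOR_RGB2BGR)[150:350,270:470],(500,500)))
```

```text
[241.67953862 236.38214644] [ 215  216   55   42 1994] ((0.45247316360473633, 0.030911244451999664), (0.09170158207416534, 0.1291634738445282), 4.562527656555176) [0.45237389 0.03035114 0.01283108]
0.0250515377819128 19.999467541929334 [ 0.59797209 -0.28099241  0.01796355] [ 0.23982918 -0.38812532 -0.45768816] 11.3583
0.025314434506764884 19.999227365478873 12.2667
```

View pics/v3.png

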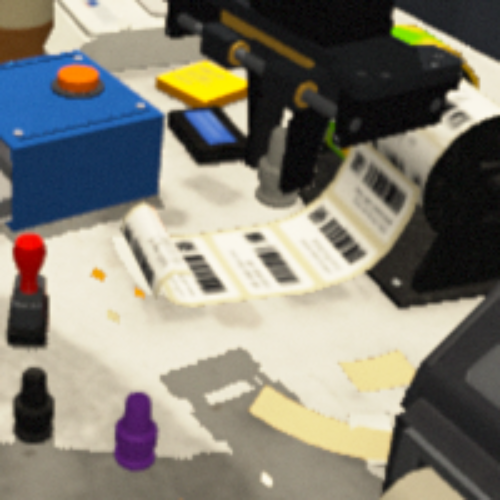

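The connector is held upright between the fingers at (280,175) and is clear of the bench. The measured floor centre (0.4525,0.031), 92x129 mm visible, agrees with the geometry. Now I place it.

Run:
```python
from h import *
O2=[np.pi,0,.0753+np.pi]
r.reach([.453,.0315,.17],O2); r.dwell(.3); print(r.sense()['eef_pos'],r.sense()['width'])
r.movel([.453,.0315,.045],max_speed=.12)
print(r.movel([.453,.0315,.029],max_speed=.03,until_force=3)); r.dwell(.2); s=r.sense(); print(s['eef_pos'],s['force'],s['clock'])
release(); r.dwell(.2)
r.movel([.453,.0315,.16],max_speed=.12); 
r.reach([.55,-.3,.25],O2); print(r.sense()['clock'])
g=snap('top','top4.png'); k=snap('side','side4.png'); B=lambda g:cv2.cvtColor(g['image'],cv2.COLOR_RGB2BGR)
cv2.imwrite('pics/v4.png',np.vstack([cv2.resize(B(g)[120:320,150:450],(450,300)),cv2.resize(B(k)[140:360,200:500],(450,300))]))
C=cloud(g); m=(np.hypot(C[...,0]-.453,C[...,1]-.0315)<.035)&(C[...,2]>.05); print(m.sum(),C[m].mean(0),C[m].max(0))
```

```text
[0.45332833 0.03085034 0.16995623] 0.02528449126816924
True
[0.45278528 0.03152978 0.02975304] [ 0.4144198  -0.2317363   3.87104928] 15.825
19.8167
45 [0.45390045 0.03090228 0.06173639] [0.46070453 0.03858079 0.06602908]
```

View pics/v4.png

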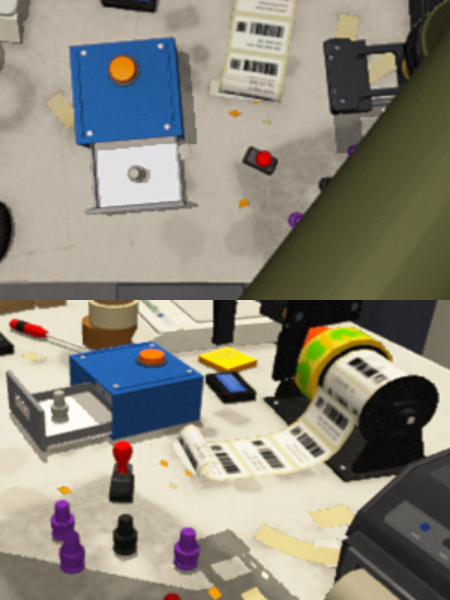

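The grey connector stands upright in the open drawer at (137,173) in the top crop, with its top at z≈0.065 as expected. The black connector is unmoved at (124,535).

```bash
python3 -c "
from h import *
print(order.hand_in())"
```

```text
the job is handed in; nothing more can be done
None
```

I pressed the button and the drawer sprang open. The grey connector now stands upright on the drawer floor, the black connector is where it was, and the job is handed in at about 20 s; hand-in gave no verdict.

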